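# Find the tired spring mount of the drainer rack

### The job

One of the drainer rack's three sprung rubber pads has a tired spring. Press each pad down several millimetres and let it up again, one after the other from the robot's left (the end with the wire loop) to its right; then push the tag of the softest pad all the way down, leave the other two tags up, and draw clear. Nothing needs grasping: only press, and leave the bowl and tumbler where they are.

Things in the scene. Friction and masses are not known exactly. Their poses are not given: they have to be found in the camera images.
- channel: Fixed aluminium channel, 130 x 380 mm, base 12 mm thick, lips 22 mm high. Origin: centre of its underside; y runs along it to the robot's left (end with a 66 mm high wire loop, at y = 181 mm), x away from the robot, z up. On it three mounts that look alike, each a sprung pad with its tag 64 mm beyond it; which mount stands where varies. A loose lunchbox (60 mm high) and spatula lie beyond it.
- left_pad (a point): Fixed point of the channel at (-28, 110, 74) mm in its frame: where the centre of the left pad's top is when the pad is free. Each pad is a flat round black rubber disc 48 mm across, 14 mm thick, on a coil spring; it goes down 12 mm at most and springs back. Axes as the channel's.
- left_tag (a point): Fixed point of the channel at (36, 110, 84) mm in its frame: where the centre of the top of the left tag is when the tag is fully up. Each tag is an upright steel plate sliding between two guides, with a flat cap 20 x 30 mm (x, y), 6 mm thick; cap top 84 mm above the counter fully up, 68 mm fully down. Axes as the channel's.
- middle_pad (a point): Fixed point of the channel at (-28, 0, 74) mm in its frame: where the centre of the middle pad's top is when the pad is free. Each pad is a flat round black rubber disc 48 mm across, 14 mm thick, on a coil spring; it goes down 12 mm at most and springs back. Axes as the channel's.
- middle_tag (a point): Fixed point of the channel at (36, 0, 84) mm in its frame: where the centre of the top of the middle tag is when the tag is fully up. Each tag is an upright steel plate sliding between two guides, with a flat cap 20 x 30 mm (x, y), 6 mm thick; cap top 84 mm above the counter fully up, 68 mm fully down. Axes as the channel's.
- right_pad (a point): Fixed point of the channel at (-28, -110, 74) mm in its frame: where the centre of the right pad's top is when the pad is free. Each pad is a flat round black rubber disc 48 mm across, 14 mm thick, on a coil spring; it goes down 12 mm at most and springs back. Axes as the channel's.
- right_tag (a point): Fixed point of the channel at (36, -110, 84) mm in its frame: where the centre of the top of the right tag is when the tag is fully up. Each tag is an upright steel plate sliding between two guides, with a flat cap 20 x 30 mm (x, y), 6 mm thick; cap top 84 mm above the counter fully up, 68 mm fully down. Axes as the channel's.
- pad_a (a joint): How far one of the three pads is pressed down, m (0 free, 0.012 bottomed); which place it has varies. The springs look alike but differ: stiffness about 200, 400 and 650 N/m, in no told order, each preloaded by 3 mm, so that an 8 mm press takes about 2, 4.5 or 7 N.
- pad_b (a joint): How far one of the three pads is pressed down, m (0 free, 0.012 bottomed); which place it has varies. The springs look alike but differ: stiffness about 200, 400 and 650 N/m, in no told order, each preloaded by 3 mm, so that an 8 mm press takes about 2, 4.5 or 7 N.
- pad_c (a joint): How far one of the three pads is pressed down, m (0 free, 0.012 bottomed); which place it has varies. The springs look alike but differ: stiffness about 200, 400 and 650 N/m, in no told order, each preloaded by 3 mm, so that an 8 mm press takes about 2, 4.5 or 7 N.
- tag_p (a joint): How far one of the three tags is pushed down, m (0 fully up, 0.016 fully down); which place it has varies, and its letter says nothing of its pad. It starts 0 to 3 mm down, slides with about 3 N of friction and stays where it is left.
- tag_q (a joint): How far one of the three tags is pushed down, m (0 fully up, 0.016 fully down); which place it has varies, and its letter says nothing of its pad. It starts 0 to 3 mm down, slides with about 3 N of friction and stays where it is left.
- tag_r (a joint): How far one of the three tags is pushed down, m (0 fully up, 0.016 fully down); which place it has varies, and its letter says nothing of its pad. It starts 0 to 3 mm down, slides with about 3 N of friction and stays where it is left.
- bowl: White bowl, rim 124 mm across, 58 mm high, right of the channel; origin at the centre of its underside. To be left alone.
- tumbler: Glass tumbler, 72 mm across, 100 mm high, left of the channel; origin at the centre of its underside. To be left alone.

How it is judged:
On the way, in this order (a step that is already met when the one before it is completed fails the run):
1. the left pad is pressed down by more than 2.5 mm (y of the grasp point in the frame of channel above 0.06 m and value of joint any of pad_a, pad_b, pad_c above 0.0025 m), for 0.1 s.
2. the middle pad is pressed down by more than 2.5 mm (y of the grasp point in the frame of channel between -0.05 and 0.05 m and value of joint any of pad_a, pad_b, pad_c above 0.0025 m), for 0.1 s.
3. the right pad is pressed down by more than 2.5 mm (y of the grasp point in the frame of channel below -0.06 m and value of joint any of pad_a, pad_b, pad_c above 0.0025 m), for 0.1 s.
4. the softest pad's tag is pushed fully down (at least 13 mm) (value of joint tag_q above 0.013 m), for 0.2 s.
At the end, for the whole second after the job is handed in: The tag of the softest pad is at least 13 of its 16 mm down, the other two tags are less than 6 mm down, all three pads have sprung back up (within 2 mm), and bowl and tumbler stand within 30 mm of where they were, upright (value of joint tag_q above 0.013 m and value of joint each of tag_p, tag_r below 0.006 m and value of joint each of pad_a, pad_b, pad_c below 0.002 m and distance of each of bowl, tumbler from where it was at the start of the episode below 0.03 m and angle between each of tumbler, bowl's own z axis and vertical below 0.2 rad); the robot touches nothing.
It fails at once if the tag of a firmer pad is pushed down by more than 6 mm (value of joint any of tag_p, tag_r above 0.006 m).
It fails at once if the bowl or tumbler is lifted, carried or pushed more than 30 mm, or tipped (distance of any of bowl, tumbler from where it was at the start of the episode above 0.03 m or angle between any of bowl, tumbler's own z axis and vertical above 0.3 rad).
It also fails if it takes over 51 s, if anything falls off the work surface, if the arm or the gripper's body presses on something with over 40 N, if the wrist force passes 120 N, or if a joint passes its speed limit or range.

### The arm

A 6-joint arm with a two-finger parallel gripper is mounted at the origin on the work surface. World frame = base frame: x ahead of the robot, y to its left, z up, the work surface at z = 0. Lengths are in m, angles in rad, forces in N, time in s.
With the tool pointing down it reaches from about 0.325 to 0.925 m from the base axis. Payload 3.1 kg.
Tool frame: the origin (TCP) lies on the centre line of the jaws, within the pads' length; the fingertips stand r.tip_extent ahead of it and the grasp point (between the pads) lies 6 mm ahead of it (r.tip_extent is the distance from the TCP to the fingertips, in m); x points along the fingers, z is the direction in which the jaws open and shut, and the axes are right-handed (so a half turn about x gives the same grasp; the last joint's range is limited). The gripper opens to 85 mm and grips with 20 to 120 N. Pads are 22 mm wide; open, the fingers measure 114 mm over their backs; the gripper's body (76 mm by 85 mm) begins 54 mm behind the grasp point. The pads swing forward as they close: fully open they stand 13 mm farther back than shut.
Start: joints at [-1.242, 0.217, 1.613, -0, 1.311, -0.112], TCP at [0.267, -0.565, 0.219] pointing down, gripper open.
Joint ranges: [-2.75, 2.75], [-0.78, 2.1], [0.31, 2.55], [-1.13, 4.27], [0.13, 2.63], [-2.58, 2.58]. Speed limits (rad/s): [2.79, 2.79, 3.14, 3.14, 3.14, 3.14].

### API

Orientations are given as a unit quaternion [x, y, z, w].
In Python, from station import r, eoat, telemetry, eyes, job gives the robot as it stands. The module is installed in compiled form; this text tells all that it offers. Calls block until the motion is done:
- r.move_to(position, orientation): joint-space move of the TCP to a pose.
- r.movel(position, frame=None, feed=0.15, force_limit=None): straight line of the TCP; frame=None keeps the orientation; feed is the mean speed in m/s. With force_limit (N) it stops when the force on the tool has changed by that much, and returns True; else False.
- r.set_joints(angles): joint-space move.
- eoat.open_jaws() and eoat.grasp(): open the fingers fully, or close them until they stop; the grip force is fixed at half the most.
- r.hold(seconds).
- r.inverse_kinematics(position, orientation): joint angles nearest the present ones, or None.
- telemetry.get_obs(): the state.
- eyes.get_image(name): name is "side" or "top" or "wrist"; returns a dict with "color" (420x560x3 uint8, red, green, blue), "intrinsics" (3x3 intrinsics, pixels), "rvec" (rotation vector, rad) and "tvec" (3), from world to camera coordinates, as OpenCV has them; the wrist camera has in their place "hand_eye" (4x4, takes a point from camera to tool coordinates, whose origin is the TCP and whose axes are the tool frame's). Camera axes: x right, y down, z forward; pixel columns grow to the right and rows downward; lengths in m; the calibration is good to about 2 mm. A picture is of the moment at which its call begins: read the wrist's pose just before it. There is no depth.
A pose or a line that the arm cannot do raises r.Unreachable and nothing moves.
- job.close_job(): hands the job in, once; it reports no verdict.
The state is a dict: "clock": time; "qpos": joint angles; "qvel": joint speeds; "tau": joint torques, N m; "tcp_pos": TCP position; "orientation": TCP orientation; "wrist_force": force on the tool from outside, world axes, zero at the start; "ft_torque": the same for the moment, N m; "grip_width": finger opening in m.
Only numpy, scipy, OpenCV 4.12 (cv2) and the standard library are available. Lean on these libraries where they do the work, as an engineer would, in place of code of your own. Each camera call takes 0.05 s, during which the arm holds its last target.

## Working session

There is one attempt and no reset: what is moved stays moved. The work goes in short steps, each a Python script; the robot and the scene stay as the last script left them, time stands still between calls to the robot, and variables do not carry over. Pictures are saved under pics/ and viewed, and the job is handed in when it is done.

```bash
mkdir -p pics
python3 - <<'E'
from station import r, eoat, telemetry, eyes, job
import cv2,numpy as np
o=telemetry.get_obs();print(o,r.tip_extent)
for n in("side","top","wrist"):
    i=eyes.get_image(n);cv2.imwrite(f"pics/a_{n}.png",i["color"][:,:,::-1])
    print(n,{k:np.round(v,4).tolist() for k,v in i.items() if k!="color"})
E
```

```text
{'clock': 0.0, 'qpos': array([-1.24217932e+00,  2.17771606e-01,  1.61490906e+00,  4.52497528e-06,
        1.31127787e+00, -1.12200273e-01]), 'qvel': array([-0.0004798 , -0.00114161, -0.000128  , -0.00061216,  0.00215415,
        0.00115382]), 'tau': array([-1.59450578e-04, -3.96849203e+01, -3.03851831e+01, -1.43160587e-04,
        9.68284527e-03, -5.10316909e-06]), 'tcp_pos': array([ 0.26642673, -0.56445413,  0.21757056]), 'orientation': array([ 0.37911532,  0.59786857, -0.37806464,  0.59656674]), 'wrist_force': array([0.1162303 , 0.0249303 , 0.06242347]), 'ft_torque': array([ 0.06396995, -0.02634281, -0.00322184]), 'grip_width': 0.08549237306095445} 0.025
side {'intrinsics': [[408.0144, 0.0, 275.6504], [0.0, 408.0144, 206.3638], [0.0, 0.0, 1.0]], 'rvec': [0.1927, -2.7539, 1.3303], 'tvec': [0.5819, 0.0904, 1.1987]}
top {'intrinsics': [[533.2056, 0.0, 282.9226], [0.0, 533.2056, 198.4914], [0.0, 0.0, 1.0]], 'rvec': [2.142, -2.0561, 0.2317], 'tvec': [-0.0269, 0.5914, 1.1945]}
wrist {'intrinsics': [[315.1678, 0.0, 280.3543], [0.0, 315.1678, 207.9803], [0.0, 0.0, 1.0]], 'hand_eye': [[-0.0007, -0.2715, 0.9624, -0.1556], [0.0002, -0.9624, -0.2715, 0.0693], [1.0, -0.0, 0.0007, -0.0008], [0.0, 0.0, 0.0, 1.0]]}
```

View pics/a_top.png

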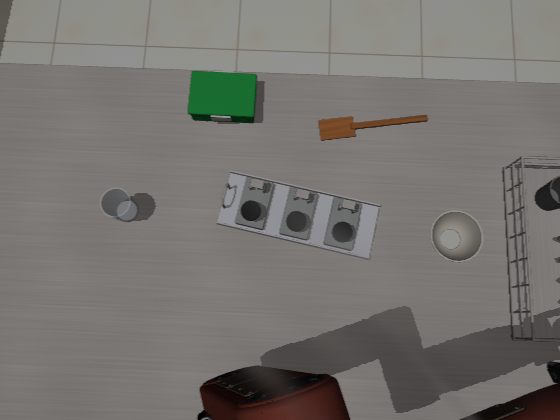

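View pics/a_side.png

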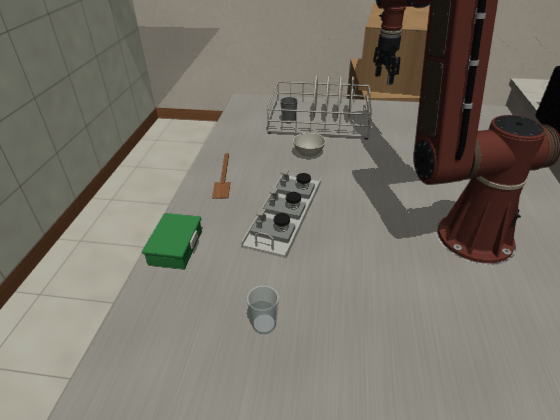

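Run:
```python
import cv2
a=cv2.imread("pics/a_top.png")[160:270,205:395];cv2.imwrite("pics/a_top_z.png",cv2.resize(a,None,fx=4,fy=4,interpolation=cv2.INTER_CUBIC))
a=cv2.imread("pics/a_side.png")[160:265,230:340];cv2.imwrite("pics/a_side_z.png",cv2.resize(a,None,fx=5,fy=5,interpolation=cv2.INTER_CUBIC))
```

```text
(no output)
```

View pics/a_top_z.png

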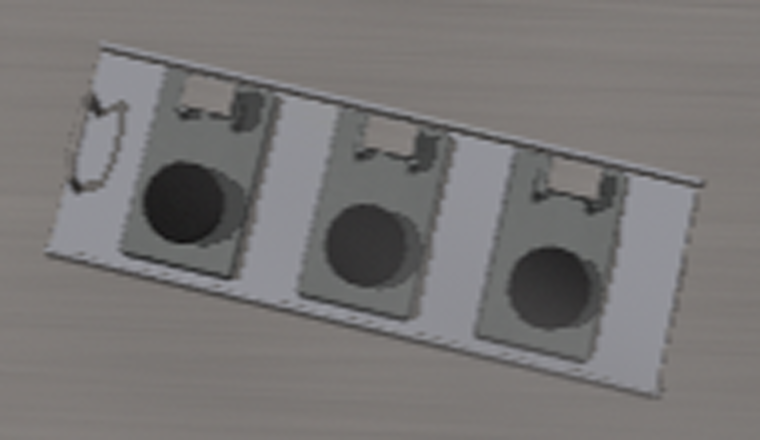

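View pics/a_side_z.png

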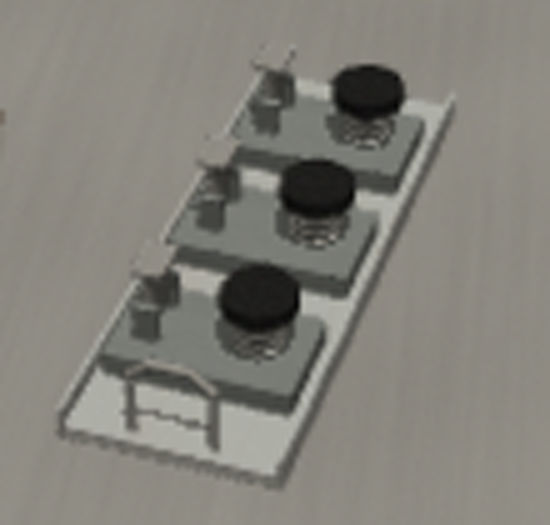

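Run:
```python
import cv2,numpy as np
from scipy.optimize import least_squares
Kt=np.array([[533.2056,0,282.9226],[0,533.2056,198.4914],[0,0,1]]);rt=np.array([2.142,-2.0561,.2317]);tt=np.array([-.0269,.5914,1.1945])
Ks=np.array([[408.0144,0,275.6504],[0,408.0144,206.3638],[0,0,1]]);rs=np.array([.1927,-2.7539,1.3303]);ts=np.array([.5819,.0904,1.1987])
pt=np.array([[183,203],[366,246],[549,288],[208,97],[388,138],[576,180]])/4.+[205,160]-.375
ps=np.array([[260,290],[318,184],[369,88],[155,258],[217,152],[275,57]])/5.+[230,160]-.4
P=lambda K,a,t:K@np.c_[cv2.Rodrigues(a)[0],t]
X=cv2.triangulatePoints(P(Kt,rt,tt),P(Ks,rs,ts),pt.T,ps.T);print(np.round((X[:3]/X[3]).T,4))
M=np.array([[-28,110,74],[-28,0,74],[-28,-110,74],[36,110,82.5],[36,0,82.5],[36,-110,82.5]])/1000
def res(p,w=(1,1)):
    c,s=np.cos(p[2]),np.sin(p[2]);W=M@np.array([[c,-s,0],[s,c,0],[0,0,1]]).T+[p[0],p[1],0]
    return np.r_[(w[0]*(cv2.projectPoints(W,rt,tt,Kt,None)[0][:,0]-pt)).ravel(),(w[1]*(cv2.projectPoints(W,rs,ts,Ks,None)[0][:,0]-ps)).ravel()]
for w in((1,1),(1,0),(0,1)):
    f=least_squares(res,[.6,0,0],args=(w,));print(w,f.x,np.round(f.fun.reshape(-1,2),1).tolist())
```

```text
[[ 0.5589  0.0722  0.0743]
 [ 0.5381 -0.0358  0.0716]
 [ 0.5173 -0.1428  0.072 ]
 [ 0.6216  0.0604  0.0818]
 [ 0.6013 -0.0462  0.0822]
 [ 0.5803 -0.1565  0.0818]]
(1, 1) [ 0.56553728 -0.0404261  -0.19064606] [[-0.3, -0.1], [-0.2, -0.2], [0.2, 0.0], [-0.2, -0.2], [0.5, -0.1], [-0.5, -0.0], [0.1, 0.3], [0.0, -0.5], [-0.0, -0.6], [0.1, -0.1], [0.5, -0.2], [0.1, 0.1]]
(1, 0) [ 0.56532261 -0.04062551 -0.18936332] [[-0.2, 0.1], [-0.1, -0.1], [0.3, 0.1], [-0.1, -0.1], [0.5, 0.0], [-0.4, 0.0], [0.0, 0.0], [0.0, -0.0], [-0.0, -0.0], [0.0, -0.0], [0.0, -0.0], [0.0, 0.0]]
(0, 1) [ 0.56580416 -0.03959414 -0.19265398] [[-0.0, -0.0], [-0.0, -0.0], [-0.0, -0.0], [-0.0, -0.0], [0.0, -0.0], [-0.0, -0.0], [-0.1, 0.5], [-0.1, -0.3], [-0.1, -0.4], [-0.1, 0.1], [0.3, -0.1], [0.0, 0.2]]
```

```bash
cat > h.py <<'E'
from station import r, eoat, telemetry, eyes, job
import cv2,numpy as np
from scipy.spatial.transform import Rotation as R
px,py,yaw=0.56554,-0.04043,-0.19065
C=R.from_euler('z',yaw)
def W(p): return C.apply(np.array(p)/1000.)+[px,py,0]
def quat():
    ex=np.array([0,0,-1.]);best=None
    q0=telemetry.get_obs()["qpos"]
    for s in(1,-1):
        ez=C.apply([0,s,0]);ey=np.cross(ez,ex)
        q=R.from_matrix(np.c_[ex,ey,ez]).as_quat()
        j=r.inverse_kinematics(W([-28,0,200]),q)
        if j is not None:
            d=np.abs(np.array(j)[5])
            if best is None or d<best[0]: best=(d,q)
    return best[1]
TE=r.tip_extent
def tip(p,dz=0): a=W(p); a[2]+=TE; return a
def F(n=1):
    f=[]
    for _ in range(n):
        r.hold(.03); f.append(telemetry.get_obs()["wrist_force"])
    return np.mean(f,0)
def snap(n,f):
    i=eyes.get_image(n);cv2.imwrite(f,i["color"][:,:,::-1]);return i
def press(y,depths):
    q=telemetry.get_obs()
    r.movel(tip([-28,y,79]),feed=.12); r.hold(.2)
    f0=F(4);out=[]
    for z in depths:
        r.movel(tip([-28,y,z]),feed=.03); r.hold(.1)
        f=F(4)-f0; t=telemetry.get_obs()["tcp_pos"][2]-TE
        out.append((z,round(t*1000,2),np.round(f,2).tolist()))
        if f[2]>12: break
    for o in out: print(o)
    snap("side",f"pics/press_{y}.png")
    r.movel(tip([-28,y,120]),feed=.12)
    print("clock",telemetry.get_obs()["clock"])
E
python3 - <<'E'
from h import *
eoat.grasp()
print(r.tip_extent, telemetry.get_obs()["grip_width"])
q=quat();a=tip([-28,110,120]);a2=a+[0,0,.06]
r.move_to(a2,q); r.movel(a)
o=telemetry.get_obs();print(o["clock"],o["tcp_pos"]-a,o["qpos"])
press(110,[75,73,71,69,67,66])
E
```

```text
0.025 5.0802991914065844e-05
3.9583 [ 1.84797683e-04 -2.96131321e-04  6.97612647e-05] [ 4.63822158e-03  1.63016529e-01  1.82248618e+00 -2.47017647e-05
  1.15622511e+00  1.76660908e+00]
(75, np.float64(75.01), [-0.31, 0.16, -0.19])
(73, np.float64(73.03), [0.2, -0.05, -0.21])
(71, np.float64(71.05), [-0.51, -0.16, -0.07])
(69, np.float64(69.04), [-0.07, -0.29, -0.11])
(67, np.float64(67.02), [-0.33, 0.15, -0.24])
(66, np.float64(66.02), [-0.42, 0.02, 0.19])
clock 8.3667
```

Run:
```python
import cv2
a=cv2.imread("pics/press_110.png")[130:265,210:345];cv2.imwrite("pics/p1z.png",cv2.resize(a,None,fx=4,fy=4,interpolation=cv2.INTER_CUBIC))
```

```text
(no output)
```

View pics/p1z.png

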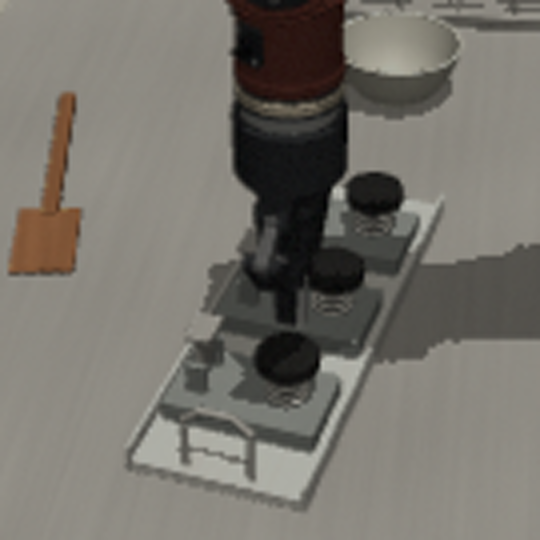

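Run:
```python
from h import *
o=telemetry.get_obs();print(o["tcp_pos"],R.from_quat(o["orientation"]).as_matrix().round(3).tolist(),o["grip_width"])
pos=o["tcp_pos"]-[0,0,TE]
for n in("side","top","wrist"):
    i=snap(n,f"pics/b_{n}.png")
    K=i["intrinsics"]
    if n!="wrist": print(n,[cv2.projectPoints((o["tcp_pos"]-[0,0,d])[None],i["rvec"],i["tvec"],K,None)[0].ravel() for d in(0,.025)])
    else:
        H=np.linalg.inv(i["hand_eye"])
        for d in(0,.006,.025):
            c=H@[d,0,0,1];p=K@c[:3];print("tool",d,p[:2]/p[2])
        Tw=np.eye(4);Tw[:3,:3]=R.from_quat(o["orientation"]).as_matrix();Tw[:3,3]=o["tcp_pos"]
        for y in(110,0):
          for m in([-28,y,74],[36,y,84]):
            c=H@np.linalg.inv(Tw)@np.r_[W(m),1];p=K@c[:3];print(m,p[:2]/p[2])
    if n=="side":
        a=cv2.imread("pics/b_side.png")[130:265,210:345];cv2.imwrite("pics/b_sz.png",cv2.resize(a,None,fx=4,fy=4,interpolation=cv2.INTER_CUBIC))
```

```text
[0.55868026 0.0728935  0.14489187] [[-0.0, 0.982, -0.189], [0.0, -0.189, -0.982], [-1.0, -0.0, 0.0]] 0.00015146155515514086
side [array([281.66558652, 198.12175218]), array([281.71602171, 205.26711628])]
top [array([248.08973232, 203.92934589]), array([248.80817714, 206.29796353])]
tool 0 [282.00544135 252.85240137]
tool 0.006 [281.9439019  248.42099442]
tool 0.025 [281.77339135 236.1426651 ]
[-28, 110, 74] [281.43019581 214.03755867]
[36, 110, 84] [281.59423659 126.26815387]
[-28, 0, 74] [427.92359586 214.03392328]
[36, 0, 84] [446.94054979 126.29424723]
```

View pics/b_wrist.png

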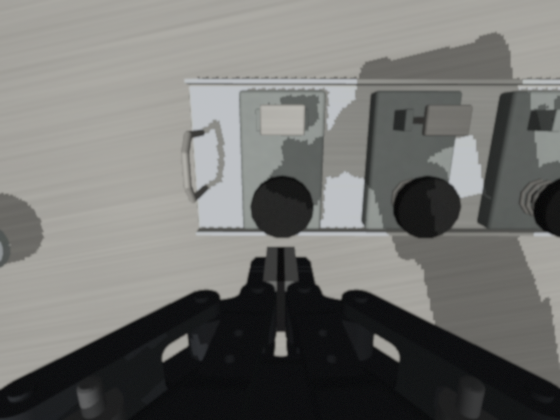

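View pics/b_sz.png

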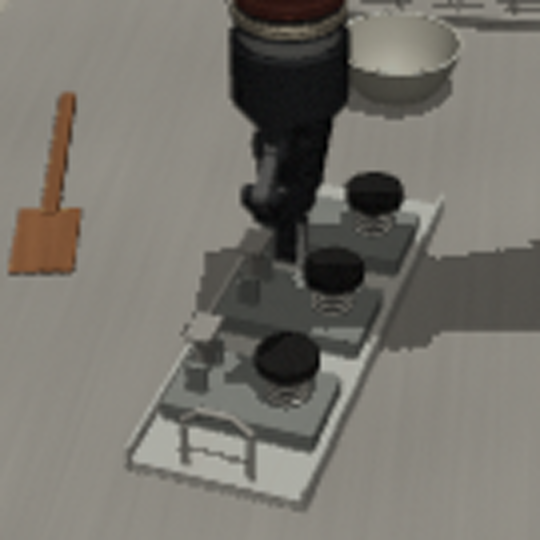

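Run:
```python
import cv2
a=cv2.imread("pics/b_top.png")[150:290,180:400];cv2.imwrite("pics/b_tz.png",cv2.resize(a,None,fx=3.5,fy=3.5,interpolation=cv2.INTER_CUBIC))
a=cv2.imread("pics/b_side.png")[165:215,255:305];cv2.imwrite("pics/b_sz2.png",cv2.resize(a,None,fx=11,fy=11,interpolation=cv2.INTER_CUBIC)*2)
```

```text
(no output)
```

View pics/b_tz.png

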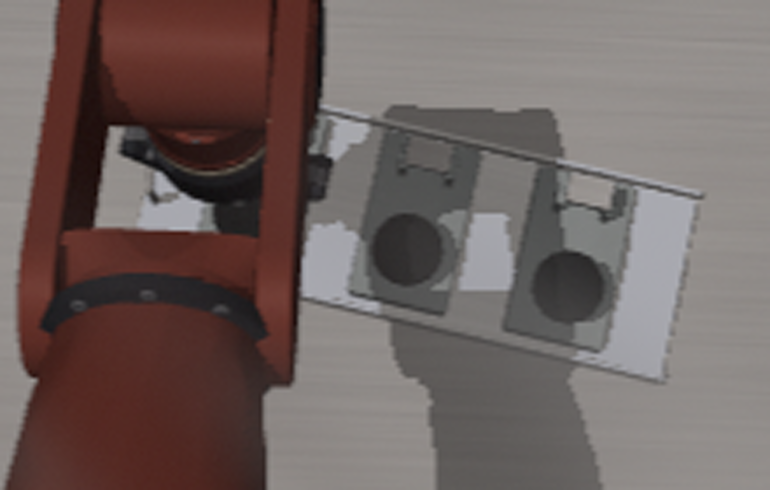

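View pics/b_sz2.png

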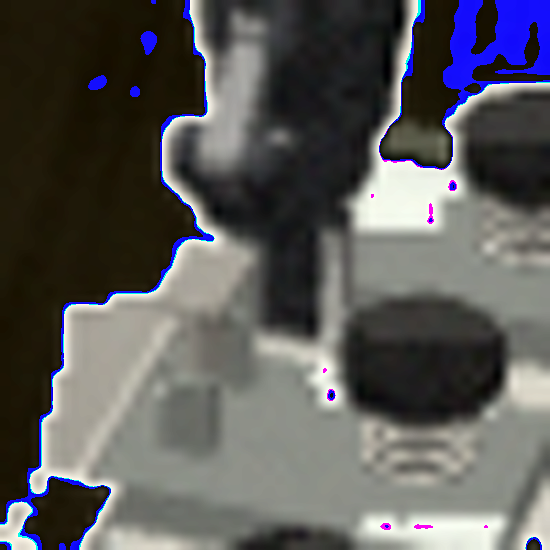

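```bash
cat >> h.py <<'E'
def press(y,z0,depths,x=-28,fmax=11,stopn=None,up=True,name=None):
    r.movel(tip([x,y,z0]),feed=.12); r.hold(.2)
    f0=F(5);out=[];n=0
    for z in depths:
        r.movel(tip([x,y,z]),feed=.03); r.hold(.08)
        f=F(4)-f0; t=telemetry.get_obs()["tcp_pos"][2]
        out.append((z,round(float(t)*1000,2),np.round(f,2).tolist()))
        if f[2]>fmax: break
        n+= f[2]>1
        if stopn and n>=stopn: break
    for o in out: print(o)
    snap("side",f"pics/{name or 'press2_%d'%y}.png")
    if up: r.movel(tip([x,y,z0]),feed=.12)
    print("clock",telemetry.get_obs()["clock"])
E
python3 - <<'E'
from h import *
press(110,62,range(58,30,-2),stopn=4)
a=cv2.imread("pics/press2_110.png")[130:265,210:345];cv2.imwrite("pics/p2z.png",cv2.resize(a,None,fx=4,fy=4,interpolation=cv2.INTER_CUBIC))
E
```

```text
(58, 82.99, [-0.44, -0.21, 0.39])
(56, 81.04, [-0.35, -0.0, -0.58])
(54, 79.02, [-0.34, -0.5, -0.05])
(52, 77.03, [-0.0, -0.17, -0.13])
(50, 75.01, [-0.25, -0.34, -0.2])
(48, 73.03, [0.04, -0.28, -0.45])
(46, 71.07, [-0.1, 0.01, 0.21])
(44, 68.99, [-0.25, -0.24, 0.15])
(42, 66.99, [-0.16, 0.3, -0.01])
(40, 65.03, [0.34, 0.1, 0.13])
(38, 63.03, [-0.11, -0.45, -0.2])
(36, 61.36, [0.56, -0.18, 1.61])
(34, 59.3, [0.98, 0.21, 2.89])
(32, 57.27, [1.55, 0.08, 4.56])
clock 16.5333
```

View pics/p2z.png

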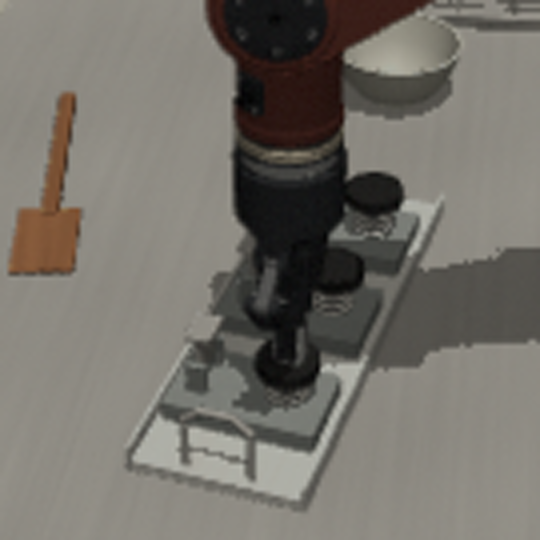

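```bash
cat >> h.py <<'E'
def press2(y):
    for p in ([-28,y,62],[-28,y,44]): r.movel(tip(p),feed=.15)
    r.hold(.2); f0=F(8)
    for z in (32,29):
        r.movel(tip([-28,y,z]),feed=.05); r.hold(.15)
        f=F(8)-f0; print(z,telemetry.get_obs()["tcp_pos"][2],f.round(2))
    snap("side",f"pics/press3_{y}.png")
    r.movel(tip([-28,y,62]),feed=.15)
    print("clock",telemetry.get_obs()["clock"])
E
python3 - <<'E'
from h import *
press2(0);press2(-110)
i=snap("wrist","pics/c_wrist.png")
E
```

```text
32 0.057072487707823236 [-0.15 -0.    1.71]
29 0.05425345540193009 [1.19 0.38 1.84]
clock 20.0417
32 0.05722629997647721 [ 0.49 -0.61  2.4 ]
29 0.054148810466581834 [ 0.63 -0.73  3.57]
clock 23.55
```

View pics/c_wrist.png

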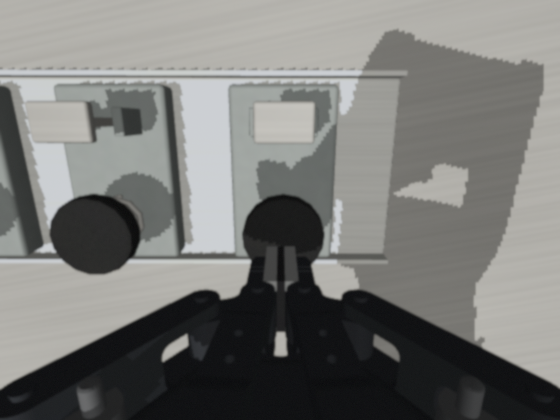

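View pics/press3_-110.png

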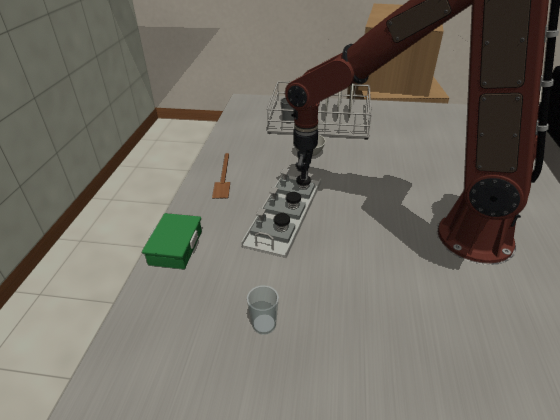

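Run:
```python
from h import *
r.movel(tip([37,0,66]),feed=.15)
r.movel(tip([37,0,54]),feed=.1)
snap("wrist","pics/d_wrist.png")
press(0,54,[46,40,36,34,32,31,30,29,28,27],x=37,fmax=12,up=False,name="tag")
r.movel(tip([37,0,80]),feed=.15)
snap("wrist","pics/e_wrist.png")
```

```text
(46, 71.02, [-0.67, 0.49, -0.17])
(40, 64.85, [-0.14, 0.18, 0.75])
(36, 60.75, [0.09, -0.08, 0.45])
(34, 58.89, [-0.55, 0.05, 0.79])
(32, 56.91, [-0.28, 0.48, 0.77])
(31, 56.09, [-0.69, 0.19, 1.82])
(30, 55.64, [-2.12, 0.62, 4.79])
(29, 55.64, [-3.76, 0.75, 9.66])
(28, 55.58, [-6.26, 0.95, 13.79])
clock 30.0833
```

View pics/d_wrist.png

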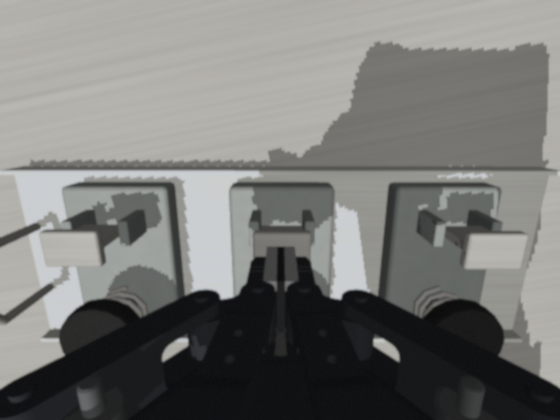

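View pics/e_wrist.png

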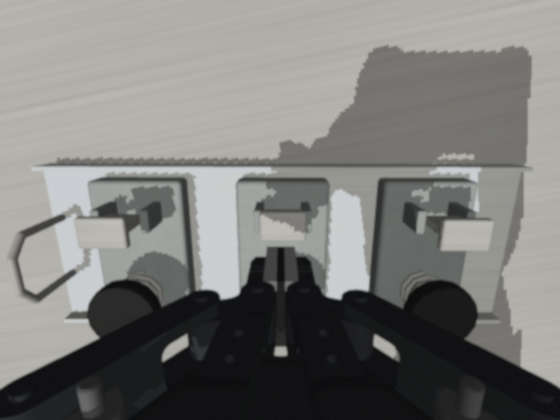

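Run:
```python
from h import *
r.movel(tip([37,0,150]),feed=.15)
r.movel(tip([-140,0,180]),feed=.15)
snap("side","pics/f_side.png"); snap("top","pics/f_top.png")
print(telemetry.get_obs()["clock"],F(4))
a=cv2.imread("pics/f_side.png")[160:265,230:340];a=cv2.resize(a,None,fx=5,fy=5,interpolation=cv2.INTER_CUBIC)
b=cv2.imread("pics/f_top.png");cv2.imwrite("pics/f_z.png",a)
```

```text
32.7 [-0.19044211 -0.17722207  0.09580089]
```

View pics/f_z.png

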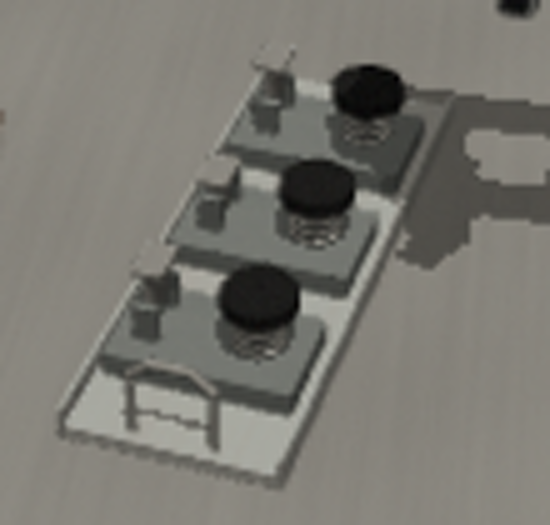

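View pics/f_top.png

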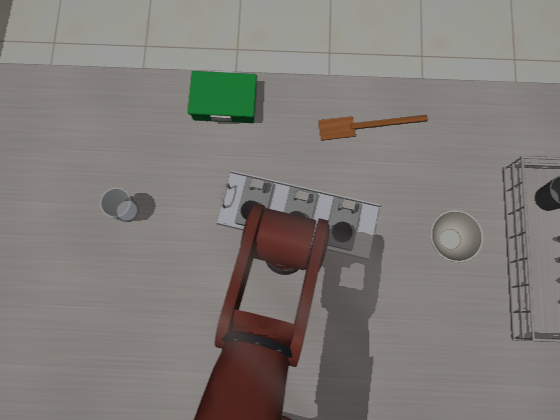

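```bash
python3 -c "
from station import job
job.close_job()"
```

```text
the job is handed in; nothing more can be done
```

I pressed the pads left, middle, right with the closed fingers, found the middle one softest, pushed the middle tag down to its stop, drew clear and handed the job in. The last clock reading, just before handing in, was 32.7 s of the 51 s allowed.

| Pad | Upward force at the deepest press | Tool height (TCP) there | Matches spring of about |
|---|---|---|---|
| left | 4.6 N | 57.3 mm (not pressed as deep) | 650 N/m |
| middle | 1.8 N | 54.3 mm | 200 N/m |
| right | 3.6 N | 54.1 mm | 400 N/m |

- **Tag:** the middle tag met a hard stop at TCP 55.6 mm, with the force rising to 13.8 N. The expected height was about 56 mm.
- **Final pictures:** the middle cap is clearly lower. The other two caps, all three pads, the bowl and the tumbler look unmoved. The wrist force was near zero.

Some checks disagreed:
- **Finger length:** with the jaws shut, contact came about 37 mm lower than `r.tip_extent` predicts. My first descent on the left pad touched nothing, so I found contact by feel. I worked from that measured height for everything after.
- **Wrist camera:** it showed the pads and tags about 5–6 mm farther along x than the side and top cameras did. The difference did not stop any contact.
- **Tag friction:** pushing the tag took only about 0.8 N, not the 3 N stated.

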